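# Find the box that rattles

## Task

One of the three sealed steel boxes has a loose part inside: pick them up one at a time and shake or rock them end to end, along their length, to find the one that rattles, and stand each quiet one back, cover up, where you took it from. Rock the rattling one well clear of the table, fully from end to end and back at least twice, then hold it out, level and cover up, centred about 15 cm above the orange inspection mat. Finish there while still holding it in the gripper, and leave the bin, the screwdriver and the tape roll alone.

Things in the scene. Friction and masses are not known exactly. Their poses are not given: they have to be found in the camera images.
- box_a: one of three identical-looking sealed steel electrical boxes, 112 (own x) x 58 (own y) x 50 mm high, hollow, flat blank cover screwed on top, standing cover up; origin at the centre of its underside, z up, x along its length. One of the three, any of them, holds a loose round steel part (190 g, 36 mm across) on its inner floor; the other two are empty
- box_b: sealed steel box like box_a, same size and axes. In the box that rattles the part can roll about 66 mm along x and 12 mm across; tipping an end down by 20 to 25 degrees for a third of a second, or a brisk shake of some 80 mm along x, sends it against the end wall, and it stays about there when the box is held level again
- box_c: sealed steel box like box_a, same size and axes. Boxes weigh 0.2 to 0.4 kg each, at random, so weight does not tell which rattles. Held level and still at mid-length, the rattling box pulls on the wrist with a moment about its y that changes by 0.07 to 0.12 N m when its part goes from one end to the other; an empty box hardly changes (0.02 or less)
- mat: square orange inspection mat with a black centre, 110 x 110 mm, 2 mm thick, fixed flat on the table beyond the boxes; origin at the centre of its underside, z up
- bin: bystander: blue open parts bin 160 (own x) x 120 x 75 mm high with fittings in it, on the table at the robot's right; origin at the centre of its underside
- screwdriver: bystander: screwdriver about 200 mm long lying on the table at the robot's left, along its own x; origin at its underside, at mid-length
- tape: bystander: black roll of tape lying flat, 90 mm across, 19 mm high, on the table at the robot's left; origin at the centre of its underside
Mind the look-alikes: they are no part of the job. There is more than one size of the mat; the job needs the middle-sized.

How it is judged:
By the outcome, as a careful person would: the job done as asked, in the order asked, and still so for the second after the job is handed in, while the arm keeps its last pose, push and grip.
It also fails if it takes over 72 s, if anything falls off the work surface, if the arm or the gripper's body presses on something with over 40 N, if the wrist force passes 120 N, or if a joint passes its speed limit or range.

## Robot

A 7-joint arm with a two-finger parallel gripper is mounted at the origin on the work surface. World frame = base frame: x ahead of the robot, y to its left, z up, the work surface at z = 0. Lengths are in m, angles in rad, forces in N, time in s.
With the tool pointing down it reaches from about 0.4 to 0.925 m from the base axis. Payload 5.6 kg.
Tool frame: the origin (TCP) lies at the very end of the fingers, on their centre line; the grasp point (between the pads) lies 19 mm behind it; z points along the fingers, y is the line along which they close (so a half turn about z gives the same grasp; the last joint's range is limited). The gripper opens to 85 mm and grips with 20 to 120 N. Pads are 22 mm wide; open, the fingers measure 114 mm over their backs; the gripper's body (76 mm by 85 mm) begins 54 mm behind the grasp point. The pads swing forward as they close: fully open they stand 13 mm farther back than shut.
Start: joints at [-1.225, 0.468, -0.012, 1.603, 0.006, 1.071, -0.056], TCP at [0.246, 0.601, 0.231] pointing down, gripper open.
Joint ranges: [-2.53, 2.53], [-0.31, 2.02], [-1.57, 1.55], [0.28, 2.44], [-1.29, 4.43], [0.15, 1.84], [-2.92, 2.92]. Speed limits (rad/s): [2.57, 2.57, 3.14, 3.14, 3.14, 3.14, 3.14].

## Interface

Orientations are given as a unit quaternion [x, y, z, w].
In Python, from rig import sensors, viewer, order gives the robot as it stands.
- The arm moves only by the tool drive_tool, never from a script. Its arguments are lists of equal length, an entry for each row: "dp": the shift along the tool's x, y, z in mm, a list of three; "dr": the turn, a rotation vector about the tool's x, y, z in rad, a list of three; "fingers": the opening in per cent of the stroke, from 0 (shut) to 100 (fully open). In form: {"dp": [[dx, dy, dz], ...], "dr": [[wx, wy, wz], ...], "fingers": [fingers, ...]}. A call has 1 to 12 rows; each row is the pose to reach, as a shift and turn from the pose commanded when the call began, along the tool's axes at that moment; what a row does not reach only later rows make up. A row lasts 1/10 s, in which the tool goes at most 50 mm and 8.59 degrees, less where a joint would pass 70% of its speed; a pose out of reach is approached as far as the arm can. A call with a gripper value outside its range is refused whole. The fingers move at their own pace and stop on an object; the grip force is fixed at half the most. Time passes only in rows, so rows that repeat a pose let the fingers close. It gives the time, the measured TCP pose, the force, the opening and the grip force at its end, in the units of the state.
- sensors.state(): the state, without advancing time (a new reading comes with each control period).
- viewer.get_image(name): name is "scene" or "side" or "wrist"; returns a dict with "img" (420x560x3 uint8, blue, green, red), "z_map" (420x560 float32, m along the optical axis (not along the pixel's ray), 0 where there is no reading), "fx", "fy", "cx", "cy" (pixels), "T" (4x4, takes a point from camera to world coordinates); the wrist camera has in their place "tool_from_camera" (4x4, takes a point from camera to tool coordinates, whose origin is the TCP and whose axes are the flange's). Camera axes: x right, y up, looking along -z (the intrinsics and any distortion apply to the point x, -y, -z); pixel columns grow to the right and rows downward; lengths in m; the calibration is good to about 2 mm. A picture is of the moment at which its call begins: read the wrist's pose just before it.
- order.job_done(): hands the job in; it is judged then, once.
The state is a dict: "clock": time; "qpos": joint angles; "joint_vel": joint speeds; "effort": joint torques, N m; "ee_pos": TCP position; "orientation": TCP orientation; "wrist_force": force on the tool from outside, world axes, zero at the start; "torque": the same for the moment, N m; "grip_width": finger opening in m; "grip_force": force on a finger pad.
Only numpy, scipy, OpenCV 4.12 (cv2) and the standard library are available. Lean on these libraries where they do the work, as an engineer would, in place of code of your own. Each camera call takes 0.05 s, during which the arm holds its last target. There are 200 camera calls.

## Working session

There is one attempt and no reset: what is moved stays moved. The work goes in short steps, Python scripts to look and compute and a tool call to move; the robot and the scene stay as the last step left them, time stands still between calls to the robot, and variables do not carry over. Pictures are saved under pics/ and viewed, at most 10 in all, crops included, and the job is handed in when it is done.

Besides the shell and the picture viewer there is one more tool, called after "Emit:" by a JSON object that holds its "method" and its "body", one argument or row to a line. drive_tool: Moves the arm, as the interface text tells. Its arguments: {"type":"object","properties":{"dp":{"type":"array"},"dr":{"type":"array"},"fingers":{"type":"array"}},"required":["dp","dr","fingers"]}

```bash
mkdir -p pics; ls; python3 - <<'E'
from rig import sensors, viewer
import cv2,numpy as np,pickle
s=sensors.state(); print({k:np.round(v,3) for k,v in s.items()})
d={n:viewer.get_image(n) for n in("scene","side")}
pickle.dump(d,open("im.pkl","wb"))
cv2.imwrite("pics/a.png",d["scene"]["img"]);cv2.imwrite("pics/b.png",d["side"]["img"])
for n in d: print(n,{k:np.round(v,3) for k,v in d[n].items() if k not in("img","z_map")})
E
```

```text
pics
{'clock': np.float64(0.0), 'qpos': array([-1.225,  0.468, -0.012,  1.604,  0.006,  1.071, -0.056]), 'joint_vel': array([-0.001,  0.001, -0.001, -0.001,  0.001,  0.001, -0.001]), 'effort': array([-0.0000e+00, -5.3241e+01,  2.1000e-02, -2.5130e+01,  1.1000e-02,
        8.0000e-03, -0.0000e+00]), 'ee_pos': array([0.246, 0.601, 0.23 ]), 'orientation': array([ 0.193,  0.981, -0.001, -0.   ]), 'wrist_force': array([-0.494,  0.475,  0.105]), 'torque': array([-0.011,  0.008,  0.091]), 'grip_force': np.float64(0.0), 'grip_width': np.float64(0.086)}
scene {'fx': np.float64(386.366), 'fy': np.float64(386.366), 'cx': np.float64(276.075), 'cy': np.float64(214.545), 'T': array([[ 0.301, -0.584,  0.754,  1.41 ],
       [ 0.953,  0.197, -0.229, -0.212],
       [-0.015,  0.787,  0.616,  0.696],
       [ 0.   ,  0.   ,  0.   ,  1.   ]])}
side {'fx': np.float64(461.409), 'fy': np.float64(461.409), 'cx': np.float64(281.329), 'cy': np.float64(200.719), 'T': array([[ 0.799,  0.324, -0.506, -0.053],
       [-0.601,  0.451, -0.66 , -0.871],
       [ 0.014,  0.832,  0.555,  0.778],
       [ 0.   ,  0.   ,  0.   ,  1.   ]])}
```

View pics/a.png

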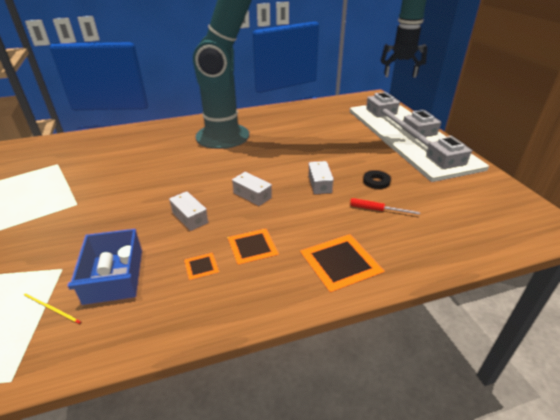

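View pics/b.png

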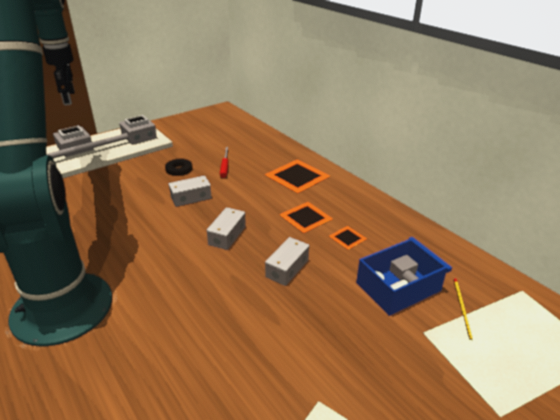

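The scene view shows the three steel boxes at about (188,210), (252,187) and (320,177). The middle-sized mat is at (253,245), the bin at (110,265), the tape at (377,180) and the screwdriver at (385,207). The side view shows the boxes at (288,260), (227,228) and (190,190), and the middle mat at (305,217).

```bash
cat > h.py <<'E'
import numpy as np,cv2
from scipy.spatial.transform import Rotation as R
def cloud(d):
    z=d["z_map"];v,u=np.indices(z.shape)
    p=np.stack([(u-d["cx"])/d["fx"]*z,-(v-d["cy"])/d["fy"]*z,-z],-1)
    P=p@d["T"][:3,:3].T+d["T"][:3,3]; P[z==0]=np.nan
    return P
def rect(P,m):
    q=P[m]; c,s,a=cv2.minAreaRect(q[:,:2].astype(np.float32))
    if s[0]<s[1]: s=s[::-1];a+=90
    return np.round([*c,np.median(q[:,2])],4),np.round(s,4),round((a+90)%180-90,1),len(q)
E
python3 - <<'E'
import pickle; from h import *
D=pickle.load(open("im.pkl","rb"))
for n,d in D.items():
    P=cloud(d); z=P[...,2]
    inr=(P[...,0]>.35)&(P[...,0]<1.1)&(abs(P[...,1])<.6)
    print(n,"table z",np.nanmedian(z[inr]))
    m=((z>.043)&(z<.058)&inr)
    k,l,st,_=cv2.connectedComponentsWithStats(m.astype(np.uint8))
    for i in range(1,k):
        if st[i,4]>120: print("top",st[i,:4],*rect(P,l==i))
    h=cv2.cvtColor(d["img"],cv2.COLOR_BGR2HSV)
    o=cv2.inRange(h,(5,225,200),(16,255,255))
    k,l,st,_=cv2.connectedComponentsWithStats(o)
    for i in range(1,k):
        if st[i,4]>60: print("orange",st[i,:4],*rect(P,(l==i)&inr) if ((l==i)&inr).any() else 0)
E
```

```text
scene table z -0.0018495125070996377
top [309 161  25  21] [0.4455 0.2314 0.0477] [0.1165 0.0587] -12.4 368
top [233 172  39  22] [0.4379 0.0058 0.0479] [0.1159 0.0613] 30.5 428
top [170 192  37  27] [ 0.4893 -0.1947  0.0483] [0.1166 0.0591] 20.8 518
top [ 78 235  55  45] [ 0.6228 -0.4342  0.0508] [0.1673 0.0821] -45.0 315
top [ 75 280  58  12] [ 0.7399 -0.4127  0.0474] [0.1205 0.0114] 87.0 160
orange [366 259  16  18] [0.844  0.2101 0.0009] [0.0636 0.0326] -40.0 73
side table z 0.0019105274983700626
top [169 176  42  19] [0.4426 0.2301 0.0499] [0.1131 0.0672] -13.5 457
top [207 207  38  30] [0.4349 0.0056 0.0505] [0.1173 0.0606] 32.9 612
top [265 237  44  36] [ 0.4869 -0.1959  0.051 ] [0.1188 0.0609] 21.7 817
top [367 245  71  26] [ 0.6968 -0.3665  0.0507] [0.1617 0.0809] -42.7 327
top [358 266  88  37] [ 0.6256 -0.4376  0.0504] [0.1991 0.0968] -44.5 422
```

```bash
cat >> h.py <<'E'
def mv(p,yaw,s=None):
    "dp mm, dr rad from the measured pose to tool down at p with tool x at yaw deg"
    from rig import sensors
    s=s or sensors.state(); a=R.from_quat(s["orientation"]); y=np.radians(yaw)
    b=R.from_matrix(np.array([[np.cos(y),np.sin(y),0],[np.sin(y),-np.cos(y),0],[0,0,-1]]).T)
    print("dp",np.round(a.inv().apply(np.array(p)-s["ee_pos"])*1000,1).tolist(),"dr",np.round((a.inv()*b).as_rotvec(),3).tolist(),"t",round(float(s["clock"]),2),"pos",np.round(s["ee_pos"],4).tolist(),"w",round(float(s["grip_width"]),4),"F",np.round(s["wrist_force"],2).tolist())
E
python3 - <<'E'
import pickle; from h import *
D=pickle.load(open("im.pkl","rb"))
for n,d in D.items():
    P=cloud(d)
    inr=(P[...,0]>.5)&(P[...,0]<1.1)&(abs(P[...,1])<.45)&(P[...,2]<.02)
    b,g,r=[d["img"][...,i].astype(int) for i in range(3)]
    print(n,d["img"][(232,195)[n=="side"]:(262,235)[n=="side"]:3,(253,306)[n=="side"]].tolist())
    o=((r>200)&(g<150)&(b<60)&(r-b>170)&inr).astype(np.uint8)
    k,l,st,_=cv2.connectedComponentsWithStats(o,connectivity=8)
    for i in range(1,k):
        if st[i,4]>40: print("orange",st[i,:4],*rect(P,l==i))
    o=((r<60)&(g<50)&inr).astype(np.uint8)
    k,l,st,_=cv2.connectedComponentsWithStats(o,connectivity=8)
    for i in range(1,k):
        if st[i,4]>60: print("black",st[i,:4],*rect(P,l==i))
mv((.444,.231,.12),167)
E
```

```text
scene [[40, 147, 248], [41, 91, 165], [44, 55, 77], [40, 55, 76], [43, 55, 78], [42, 54, 77], [42, 55, 77], [41, 54, 76], [38, 124, 231], [34, 142, 247]]
orange [228 229  51  35] [ 6.635e-01 -5.380e-02  4.000e-04] [0.1174 0.111 ] 1.1 497
orange [300 234  84  58] [0.7885 0.1446 0.001 ] [0.1599 0.1576] 7.3 741
orange [185 253  34  27] [ 6.952e-01 -1.953e-01 -1.000e-04] [0.0779 0.0741] 2.4 297
black [366 176  24  13] [0.5207 0.4063 0.0152] [0.0822 0.0396] 89.6 179
side [[45, 92, 153], [49, 99, 162], [45, 99, 175], [31, 118, 236], [24, 39, 76], [23, 29, 40], [23, 31, 42], [24, 31, 42], [25, 32, 43], [25, 31, 42], [22, 30, 46], [31, 109, 227], [32, 99, 207], [44, 90, 148]]
orange [266 160  63  33] [0.79   0.145  0.0038] [0.1634 0.1576] -83.8 473
orange [281 202  51  30] [ 0.6625 -0.0542  0.0033] [0.1137 0.1126] 0.9 357
orange [330 226  36  23] [ 0.6935 -0.1945  0.0026] [0.0767 0.0743] -87.5 183
black [178 159  14  15] [0.5158 0.403  0.0161] [0.0795 0.0298] 89.2 85
black [277 165  41  21] [0.7889 0.1445 0.0043] [0.1005 0.1002] -82.9 438
black [290 208  32  18] [ 0.6629 -0.0531  0.0035] [0.0732 0.0714] -1.8 324
black [337 231  22  13] [ 0.6919 -0.1945  0.003 ] [0.0455 0.0436] -87.6 152
black [357 279  33  36] [ 0.5808 -0.3931  0.0126] [0.1145 0.0053] 83.2 176
dp [-323.2, -267.3, 110.9] dr [-0.002, -0.0, -0.162] t 0.1 pos [0.2462, 0.601, 0.2304] w 0.0853 F [0.15, 0.04, 0.69]
```

Emit:
{"method": "drive_tool", "body": {
  "dp": [
    [-323, -267, 60],
    [-323, -267, 60],
    [-323, -267, 60],
    [-323, -267, 60],
    [-323, -267, 60],
    [-323, -267, 60],
    [-323, -267, 60],
    [-323, -267, 60],
    [-323, -267, 80],
    [-323, -267, 111],
    [-323, -267, 111],
    [-323, -267, 111]
  ],
  "dr": [
    [-0.002, 0, -0.162],
    [-0.002, 0, -0.162],
    [-0.002, 0, -0.162],
    [-0.002, 0, -0.162],
    [-0.002, 0, -0.162],
    [-0.002, 0, -0.162],
    [-0.002, 0, -0.162],
    [-0.002, 0, -0.162],
    [-0.002, 0, -0.162],
    [-0.002, 0, -0.162],
    [-0.002, 0, -0.162],
    [-0.002, 0, -0.162]
  ],
  "fingers": [100, 100, 100, 100, 100, 100, 100, 100, 100, 100, 100, 100]
}}

```text
clock: 1.3
ee_pos: [0.4436, 0.2322, 0.1202]
orientation: [0.113, 0.994, 0.001, -0.0]
wrist_force: [-0.2, 0.3, 0.1]
grip_width: 0.0858
grip_force: 0.0
```

```bash
python3 - <<'E'
from h import *; from rig import sensors,viewer
s=sensors.state(); d=viewer.get_image("wrist"); cv2.imwrite("pics/w1.png",d["img"])
T=np.eye(4);T[:3,:3]=R.from_quat(s["orientation"]).as_matrix();T[:3,3]=s["ee_pos"]
d["T"]=T@d["tool_from_camera"]; P=cloud(d); z=P[...,2]
m=(z>.042)&(z<.058)&(np.hypot(P[...,0]-.444,P[...,1]-.231)<.09)
print(rect(P,m)); mv((.444,.231,.015),167)
E
```

```text
(array([0.4424, 0.2336, 0.0499]), array([0.1123, 0.0582]), -12.1, 11809)
dp [-0.2, -2.2, 106.1] dr [0.003, 0.001, 0.001] t 1.35 pos [0.4442, 0.2329, 0.1211] w 0.0855 F [0.37, 0.59, 0.56]
```

View pics/w1.png

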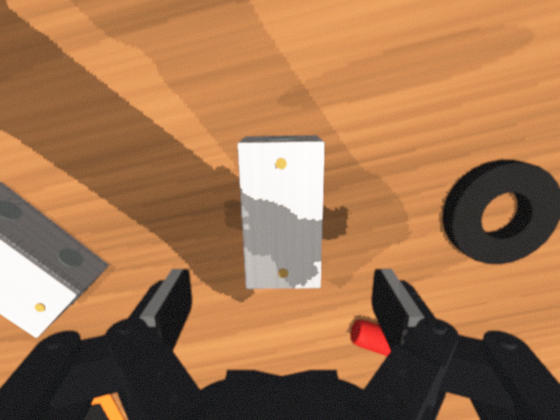

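The wrist view shows box A at about (282,210), between the open fingers and clear of the tape at (505,215).

Emit:
{"method": "drive_tool", "body": {
  "dp": [
    [1, 0, 40],
    [1, 0, 80],
    [1, 0, 105],
    [1, 0, 105],
    [1, 0, 105],
    [1, 0, 105],
    [1, 0, 105],
    [1, 0, 105],
    [1, 0, 105],
    [1, 0, 105]
  ],
  "dr": [
    [0, 0, -0.015],
    [0, 0, -0.015],
    [0, 0, -0.015],
    [0, 0, -0.015],
    [0, 0, -0.015],
    [0, 0, -0.015],
    [0, 0, -0.015],
    [0, 0, -0.015],
    [0, 0, -0.015],
    [0, 0, -0.015]
  ],
  "fingers": [100, 100, 100, 100, 40, 40, 40, 40, 40, 40]
}}

```text
clock: 2.35
ee_pos: [0.4446, 0.2335, 0.0176]
orientation: [0.106, 0.994, 0.002, 0.002]
wrist_force: [-1.1, 0.4, 7.8]
grip_width: 0.0573
grip_force: 65.8
```

Emit:
{"method": "drive_tool", "body": {
  "dp": [
    [0, 0, -40],
    [0, 0, -90],
    [0, 0, -140],
    [0, 0, -190],
    [0, 0, -200],
    [0, 0, -200],
    [0, 0, -200],
    [0, 0, -200]
  ],
  "dr": [
    [0, 0, 0],
    [0, 0, 0],
    [0, 0, 0],
    [0, 0, 0],
    [0, 0, 0],
    [0, 0, 0],
    [0, 0, 0],
    [0, 0, 0]
  ],
  "fingers": [40, 40, 40, 40, 40, 40, 40, 40]
}}

```text
clock: 3.15
ee_pos: [0.4416, 0.2312, 0.2131]
orientation: [0.106, 0.994, -0.0, -0.002]
wrist_force: [-0.3, -0.3, -5.9]
grip_width: 0.0571
grip_force: 71.5
```

```bash
cat >> h.py <<'E'
def mom():
    from rig import sensors,viewer
    t=[];f=[]
    for i in range(4):
        s=sensors.state(); a=R.from_quat(s["orientation"]).inv()
        t.append(a.apply(s["torque"]));f.append(s["wrist_force"]); i<3 and viewer.get_image("side")
    print("tool-frame moment",np.round(np.mean(t,0),3),"sd",np.round(np.std(t,0),3),"F",np.round(np.mean(f,0),2),"pos",np.round(s["ee_pos"],4),"q",np.round(s["orientation"],4),"t",s["clock"],"w",s["grip_width"], "j",np.round(s["qpos"],2))
E
python3 -c "
from h import *;mom()"
```

```text
tool-frame moment [0.013 0.003 0.008] sd [0.022 0.034 0.031] F [ 0.18 -0.11 -5.25] pos [0.4423 0.2315 0.2136] q [ 1.058e-01  9.944e-01 -1.000e-04 -1.000e-03] t 3.3 w 0.056857968348401976 j [-0.63  0.23  0.1   1.99 -0.03  0.92  0.84]
```

Emit:
{"method": "drive_tool", "body": {
  "dp": [
    [0, 0, 0],
    [0, 0, 0],
    [0, 0, 0],
    [0, 0, 0],
    [0, 0, 0],
    [0, 0, 0],
    [0, 0, 0],
    [0, 0, 0],
    [0, 0, 0],
    [0, 0, 0],
    [0, 0, 0],
    [0, 0, 0]
  ],
  "dr": [
    [0, 0.15, 0],
    [0, 0.3, 0],
    [0, 0.45, 0],
    [0, 0.45, 0],
    [0, 0.45, 0],
    [0, 0.45, 0],
    [0, 0.45, 0],
    [0, 0.45, 0],
    [0, 0.3, 0],
    [0, 0.15, 0],
    [0, 0, 0],
    [0, 0, 0]
  ],
  "fingers": [40, 40, 40, 40, 40, 40, 40, 40, 40, 40, 40, 40]
}}

```text
clock: 4.5
ee_pos: [0.4384, 0.2338, 0.2163]
orientation: [0.102, 0.995, 0.002, 0.0]
wrist_force: [-0.7, 0.8, -4.5]
grip_width: 0.0571
grip_force: 71.5
```

```bash
sed -i 's/range(4)/range(11)/;s/i<3/i<10/' h.py; python3 -c "
from h import *;mom()"
```

```text
tool-frame moment [ 0.022 -0.004 -0.022] sd [0.033 0.047 0.021] F [ 0.27  0.06 -4.97] pos [0.4435 0.2316 0.2149] q [ 1.063e-01  9.943e-01  7.000e-04 -1.000e-04] t 5.0 w 0.05684135931397131 j [-0.65  0.23  0.11  1.99 -0.03  0.92  0.84]
```

Emit:
{"method": "drive_tool", "body": {
  "dp": [
    [0, 0, 0],
    [0, 0, 0],
    [0, 0, 0],
    [0, 0, 0],
    [0, 0, 0],
    [0, 0, 0],
    [0, 0, 0],
    [0, 0, 0],
    [0, 0, 0],
    [0, 0, 0],
    [0, 0, 0],
    [0, 0, 0]
  ],
  "dr": [
    [0, -0.15, 0],
    [0, -0.3, 0],
    [0, -0.45, 0],
    [0, -0.45, 0],
    [0, -0.45, 0],
    [0, -0.45, 0],
    [0, -0.45, 0],
    [0, -0.45, 0],
    [0, -0.3, 0],
    [0, -0.15, 0],
    [0, 0, 0],
    [0, 0, 0]
  ],
  "fingers": [40, 40, 40, 40, 40, 40, 40, 40, 40, 40, 40, 40]
}}

```text
clock: 6.2
ee_pos: [0.446, 0.2317, 0.2165]
orientation: [0.107, 0.994, 0.003, -0.001]
wrist_force: [0.3, -1.5, -4.7]
grip_width: 0.0571
grip_force: 71.5
```

```bash
python3 -c "
from h import *;mom()"
```

```text
tool-frame moment [ 0.021 -0.086  0.003] sd [0.036 0.129 0.031] F [ 0.14 -0.17 -4.88] pos [0.4423 0.2325 0.2154] q [1.049e-01 9.945e-01 1.000e-03 4.000e-04] t 6.7 w 0.05687955460108905 j [-0.67  0.23  0.14  1.99 -0.04  0.92  0.85]
```

```bash
sed -i 's/    print("tool-frame/    print("y:",np.round(np.array(t)[:,1],2))\n    print("tool-frame/; s/np.mean(t,0)/np.mean(t[2:],0)/' h.py; python3 -c "
from h import *;mom()"
```

```text
y: [-0.06 -0.05 -0.1  -0.06 -0.02 -0.04 -0.03 -0.06 -0.02 -0.04 -0.05]
tool-frame moment [ 0.029 -0.046 -0.008] sd [0.02  0.022 0.024] F [ 0.05  0.11 -5.13] pos [0.4431 0.232  0.2153] q [1.057e-01 9.944e-01 1.000e-03 2.000e-04] t 7.2 w 0.05699348809001447 j [-0.67  0.23  0.14  1.99 -0.04  0.92  0.85]
```

Emit:
{"method": "drive_tool", "body": {
  "dp": [
    [0, 0, 0],
    [0, 0, 0],
    [0, 0, 0],
    [0, 0, 0],
    [0, 0, 0],
    [0, 0, 0],
    [0, 0, 0],
    [0, 0, 0],
    [0, 0, 0],
    [0, 0, 0],
    [0, 0, 0],
    [0, 0, 0]
  ],
  "dr": [
    [0, 0.15, 0],
    [0, 0.3, 0],
    [0, 0.45, 0],
    [0, 0.5, 0],
    [0, 0.5, 0],
    [0, 0.5, 0],
    [0, 0.5, 0],
    [0, 0.5, 0],
    [0, 0.35, 0],
    [0, 0.2, 0],
    [0, 0.1, 0],
    [0, 0, 0]
  ],
  "fingers": [40, 40, 40, 40, 40, 40, 40, 40, 40, 40, 40, 40]
}}

```text
clock: 8.4
ee_pos: [0.4421, 0.2326, 0.2165]
orientation: [0.105, 0.994, 0.002, 0.002]
wrist_force: [0.2, -1.1, -4.6]
grip_width: 0.0571
grip_force: 71.7
```

```bash
sed -i 's/range(11)/range(15)/;s/i<10/i<14/;s/np.mean(t\[2:\],0)/np.mean(t[5:],0)/' h.py;  python3 -c "
from h import *;mom()"
```

```text
y: [ 0.08  0.64  0.14 -0.04  0.02  0.01  0.04  0.06 -0.02 -0.    0.05  0.06
  0.02  0.08 -0.02]
tool-frame moment [0.001 0.027 0.003] sd [0.054 0.158 0.023] F [-0.41 -0.15 -4.84] pos [0.4432 0.2318 0.2151] q [ 1.060e-01  9.944e-01  8.000e-04 -0.000e+00] t 9.1 w 0.05677513204460872 j [-0.69  0.23  0.16  1.99 -0.05  0.92  0.86]
```

Emit:
{"method": "drive_tool", "body": {
  "dp": [
    [0, 0, 0],
    [0, 0, 0],
    [0, 0, 0],
    [0, 0, 0],
    [0, 0, 0],
    [0, 0, 0],
    [0, 0, 0],
    [0, 0, 0],
    [0, 0, 0],
    [0, 0, 0],
    [0, 0, 0],
    [0, 0, 0]
  ],
  "dr": [
    [0, -0.15, 0],
    [0, -0.3, 0],
    [0, -0.45, 0],
    [0, -0.5, 0],
    [0, -0.5, 0],
    [0, -0.5, 0],
    [0, -0.5, 0],
    [0, -0.5, 0],
    [0, -0.35, 0],
    [0, -0.2, 0],
    [0, -0.1, 0],
    [0, 0, 0]
  ],
  "fingers": [40, 40, 40, 40, 40, 40, 40, 40, 40, 40, 40, 40]
}}

```text
clock: 10.3
ee_pos: [0.4437, 0.2328, 0.2165]
orientation: [0.105, 0.994, 0.003, 0.004]
wrist_force: [-0.2, -0.5, -5.3]
grip_width: 0.0574
grip_force: 71.7
```

```bash
python3 -c "
from h import *;mom()"
```

```text
y: [-0.11 -0.92 -0.18  0.03  0.02  0.08  0.03 -0.01  0.    0.04  0.03  0.05
  0.02 -0.   -0.  ]
tool-frame moment [0.026 0.024 0.002] sd [0.074 0.237 0.034] F [ 0.47 -0.06 -5.03] pos [0.4428 0.2323 0.2154] q [1.054e-01 9.944e-01 1.000e-04 6.800e-03] t 11.0 w 0.05698072771895647 j [-0.72  0.22  0.19  2.   -0.04  0.91  0.85]
```

Emit:
{"method": "drive_tool", "body": {
  "dp": [
    [0, 0, 0],
    [0, 0, 0],
    [0, 0, 0],
    [0, 0, 0],
    [0, 0, 0],
    [0, 0, 0],
    [0, 0, 0],
    [0, 0, 0],
    [0, 0, 0],
    [0, 0, 0],
    [0, 0, 0],
    [0, 0, 0]
  ],
  "dr": [
    [0, -0.15, 0],
    [0, -0.3, 0],
    [0, -0.45, 0],
    [0, -0.45, 0],
    [0, -0.45, 0],
    [0, -0.45, 0],
    [0, -0.36, 0],
    [0, -0.27, 0],
    [0, -0.19, 0],
    [0, -0.12, 0],
    [0, -0.06, 0],
    [0, -0.01, 0]
  ],
  "fingers": [40, 40, 40, 40, 40, 40, 40, 40, 40, 40, 40, 40]
}}

```text
clock: 12.2
ee_pos: [0.445, 0.2316, 0.216]
orientation: [0.107, 0.994, 0.001, 0.011]
wrist_force: [0.4, -0.1, -4.7]
grip_width: 0.0569
grip_force: 71.6
```

```bash
python3 -c "
from h import *;mom()"
```

```text
y: [ 0.   -0.31 -0.11 -0.02  0.01 -0.04  0.02 -0.   -0.03 -0.01 -0.02  0.03
 -0.03 -0.06 -0.  ]
tool-frame moment [ 0.029 -0.012  0.006] sd [0.034 0.081 0.023] F [ 0.2  -0.28 -4.73] pos [0.4429 0.2322 0.2154] q [ 1.056e-01  9.943e-01 -4.000e-04  1.170e-02] t 12.9 w 0.057200762795633436 j [-0.75  0.22  0.22  2.01 -0.04  0.9   0.85]
```

Emit:
{"method": "drive_tool", "body": {
  "dp": [
    [0, 0, 0],
    [0, 0, 0],
    [0, 0, 0],
    [0, 0, 0],
    [0, 0, 0],
    [0, 0, 0],
    [0, 0, 0],
    [0, 0, 0],
    [0, 0, 0],
    [0, 0, 0],
    [0, 0, 0],
    [0, 0, 0]
  ],
  "dr": [
    [0, 0.15, 0],
    [0, 0.3, 0],
    [0, 0.45, 0],
    [0, 0.45, 0],
    [0, 0.45, 0],
    [0, 0.45, 0],
    [0, 0.36, 0],
    [0, 0.27, 0],
    [0, 0.19, 0],
    [0, 0.12, 0],
    [0, 0.06, 0],
    [0, 0.01, 0]
  ],
  "fingers": [40, 40, 40, 40, 40, 40, 40, 40, 40, 40, 40, 40]
}}

```text
clock: 14.1
ee_pos: [0.4411, 0.2331, 0.2167]
orientation: [0.104, 0.995, 0.001, 0.008]
wrist_force: [0.0, -0.1, -6.2]
grip_width: 0.0569
grip_force: 72.0
```

```bash
python3 -c "
from h import *;mom()"
```

```text
y: [0.17 0.37 0.16 0.09 0.03 0.05 0.03 0.08 0.07 0.05 0.06 0.06 0.02 0.06
 0.08]
tool-frame moment [ 0.031  0.057 -0.003] sd [0.029 0.083 0.034] F [-0.12 -0.02 -4.84] pos [0.4432 0.2318 0.2151] q [ 1.061e-01  9.943e-01 -1.000e-04  6.500e-03] t 14.8 w 0.057142577197207875 j [-0.76  0.23  0.23  2.   -0.06  0.91  0.86]
```

```bash
python3 -c "
from h import *;mv((.55,.15,.24),168)"
```

```text
dp [-122.0, -57.4, -23.4] dr [0.001, 0.013, -0.003] t 14.8 pos [0.4432, 0.2318, 0.2151] w 0.0571 F [-0.61, 0.7, -5.56]
```

Emit:
{"method": "drive_tool", "body": {
  "dp": [
    [-40, -20, -8],
    [-80, -40, -16],
    [-122, -57, -23],
    [-122, -57, -23],
    [-122, -57, -23],
    [-122, -57, -23],
    [-122, -57, -23],
    [-122, -57, -23],
    [-122, -57, -23],
    [-122, -57, -23],
    [-122, -57, -23],
    [-122, -57, -23]
  ],
  "dr": [
    [0, 0, 0],
    [0, 0, 0],
    [0, -0.1, 0],
    [0, -0.23, 0],
    [0, -0.36, 0],
    [0, -0.48, 0],
    [0, -0.487, 0],
    [0, -0.487, 0],
    [0, -0.487, 0],
    [0, -0.487, 0],
    [0, -0.487, 0],
    [0, -0.487, 0]
  ],
  "fingers": [40, 40, 40, 40, 40, 40, 40, 40, 40, 40, 40, 40]
}}

```text
clock: 16.0
ee_pos: [0.5504, 0.1502, 0.2399]
orientation: [0.103, 0.963, -0.026, 0.246]
wrist_force: [-0.0, 0.0, -4.8]
grip_width: 0.0572
grip_force: 72.0
```

Emit:
{"method": "drive_tool", "body": {
  "dp": [
    [0, 0, 0],
    [0, 0, 0],
    [0, 0, 0],
    [0, 0, 0],
    [0, 0, 0],
    [0, 0, 0],
    [0, 0, 0],
    [0, 0, 0],
    [0, 0, 0],
    [0, 0, 0]
  ],
  "dr": [
    [0, 0.05, 0],
    [0, 0.13, 0],
    [0, 0.22, 0],
    [0, 0.3, 0],
    [0, 0.37, 0],
    [0, 0.43, 0],
    [0, 0.47, 0],
    [0, 0.49, 0],
    [0, 0.5, 0],
    [0, 0.5, 0]
  ],
  "fingers": [40, 40, 40, 40, 40, 40, 40, 40, 40, 40]
}}

```text
clock: 17.0
ee_pos: [0.5501, 0.1505, 0.2396]
orientation: [0.106, 0.994, 0.001, 0.0]
wrist_force: [-0.0, -0.2, -4.6]
grip_width: 0.0572
grip_force: 72.1
```

```bash
python3 -c "
from h import *;mom()"
```

```text
y: [-0.06 -0.02 -0.05 -0.02 -0.09 -0.04 -0.1  -0.06 -0.02 -0.08 -0.04 -0.03
 -0.05 -0.03 -0.11]
tool-frame moment [ 0.011 -0.056  0.003] sd [0.031 0.03  0.029] F [-0.   -0.06 -4.72] pos [0.55   0.1506 0.2398] q [1.058e-01 9.944e-01 7.000e-04 2.000e-04] t 17.7 w 0.0570728290213663 j [-0.58  0.33  0.31  1.81 -0.12  1.02  1.14]
```

Emit:
{"method": "drive_tool", "body": {
  "dp": [
    [0, 0, 0],
    [0, 0, 0],
    [0, 0, 0],
    [0, 0, 0],
    [0, 0, 0],
    [0, 0, 0],
    [0, 0, 0],
    [0, 0, 0],
    [0, 0, 0]
  ],
  "dr": [
    [0, 0.1, 0],
    [0, 0.23, 0],
    [0, 0.36, 0],
    [0, 0.48, 0],
    [0, 0.5, 0],
    [0, 0.5, 0],
    [0, 0.5, 0],
    [0, 0.5, 0],
    [0, 0.5, 0]
  ],
  "fingers": [40, 40, 40, 40, 40, 40, 40, 40, 40]
}}

```text
clock: 18.6
ee_pos: [0.5497, 0.1512, 0.2409]
orientation: [0.102, 0.964, 0.027, -0.245]
wrist_force: [-0.4, -0.3, -5.2]
grip_width: 0.0566
grip_force: 72.2
```

Emit:
{"method": "drive_tool", "body": {
  "dp": [
    [0, 0, 0],
    [0, 0, 0],
    [0, 0, 0],
    [0, 0, 0],
    [0, 0, 0],
    [0, 0, 0],
    [0, 0, 0],
    [0, 0, 0],
    [0, 0, 0],
    [0, 0, 0]
  ],
  "dr": [
    [0, -0.05, 0],
    [0, -0.13, 0],
    [0, -0.22, 0],
    [0, -0.3, 0],
    [0, -0.37, 0],
    [0, -0.43, 0],
    [0, -0.47, 0],
    [0, -0.49, 0],
    [0, -0.5, 0],
    [0, -0.5, 0]
  ],
  "fingers": [40, 40, 40, 40, 40, 40, 40, 40, 40, 40]
}}

```text
clock: 19.6
ee_pos: [0.5497, 0.1508, 0.2401]
orientation: [0.106, 0.994, 0.001, 0.0]
wrist_force: [-0.1, -0.4, -4.8]
grip_width: 0.0574
grip_force: 72.3
```

```bash
python3 -c "
from h import *;mom()"
```

```text
y: [ 0.04  0.05  0.1   0.01  0.09  0.06  0.05  0.07  0.05 -0.02  0.02  0.06
 -0.    0.04  0.05]
tool-frame moment [ 0.009  0.038 -0.005] sd [0.034 0.031 0.036] F [ 0.02  0.05 -4.87] pos [0.55   0.1506 0.2398] q [1.058e-01 9.944e-01 7.000e-04 1.000e-04] t 20.3 w 0.056920405756857896 j [-0.59  0.33  0.32  1.81 -0.12  1.02  1.14]
```

Box A's moment changes by 0.094 N m from end to end at the same level pose, so it's the rattler. Next I rock it fully, end to end, two more times.

Emit:
{"method": "drive_tool", "body": {
  "dp": [
    [0, 0, 0],
    [0, 0, 0],
    [0, 0, 0],
    [0, 0, 0],
    [0, 0, 0],
    [0, 0, 0],
    [0, 0, 0],
    [0, 0, 0],
    [0, 0, 0]
  ],
  "dr": [
    [0, -0.1, 0],
    [0, -0.23, 0],
    [0, -0.36, 0],
    [0, -0.48, 0],
    [0, -0.5, 0],
    [0, -0.5, 0],
    [0, -0.5, 0],
    [0, -0.5, 0],
    [0, -0.5, 0]
  ],
  "fingers": [40, 40, 40, 40, 40, 40, 40, 40, 40]
}}

```text
clock: 21.2
ee_pos: [0.5508, 0.1501, 0.2402]
orientation: [0.104, 0.963, -0.026, 0.246]
wrist_force: [-0.3, 0.2, -5.8]
grip_width: 0.0572
grip_force: 72.2
```

Emit:
{"method": "drive_tool", "body": {
  "dp": [
    [0, 0, 0],
    [0, 0, 0],
    [0, 0, 0],
    [0, 0, 0],
    [0, 0, 0],
    [0, 0, 0],
    [0, 0, 0],
    [0, 0, 0],
    [0, 0, 0],
    [0, 0, 0],
    [0, 0, 0],
    [0, 0, 0]
  ],
  "dr": [
    [0, 0.13, 0],
    [0, 0.27, 0],
    [0, 0.41, 0],
    [0, 0.55, 0],
    [0, 0.69, 0],
    [0, 0.83, 0],
    [0, 0.95, 0],
    [0, 1.0, 0],
    [0, 1.0, 0],
    [0, 1.0, 0],
    [0, 1.0, 0],
    [0, 1.0, 0]
  ],
  "fingers": [40, 40, 40, 40, 40, 40, 40, 40, 40, 40, 40, 40]
}}

```text
clock: 22.4
ee_pos: [0.5499, 0.1511, 0.2407]
orientation: [0.102, 0.964, 0.027, -0.245]
wrist_force: [0.2, 0.2, -4.7]
grip_width: 0.0568
grip_force: 72.3
```

Emit:
{"method": "drive_tool", "body": {
  "dp": [
    [0, 0, 0],
    [0, 0, 0],
    [0, 0, 0],
    [0, 0, 0],
    [0, 0, 0],
    [0, 0, 0],
    [0, 0, 0],
    [0, 0, 0],
    [0, 0, 0],
    [0, 0, 0],
    [0, 0, 0],
    [0, 0, 0]
  ],
  "dr": [
    [0, -0.13, 0],
    [0, -0.27, 0],
    [0, -0.41, 0],
    [0, -0.55, 0],
    [0, -0.69, 0],
    [0, -0.83, 0],
    [0, -0.95, 0],
    [0, -1.0, 0],
    [0, -1.0, 0],
    [0, -1.0, 0],
    [0, -1.0, 0],
    [0, -1.0, 0]
  ],
  "fingers": [40, 40, 40, 40, 40, 40, 40, 40, 40, 40, 40, 40]
}}

```text
clock: 23.6
ee_pos: [0.5508, 0.1501, 0.2403]
orientation: [0.104, 0.963, -0.025, 0.246]
wrist_force: [1.2, 0.8, -4.9]
grip_width: 0.0572
grip_force: 72.3
```

Emit:
{"method": "drive_tool", "body": {
  "dp": [
    [0, 0, 0],
    [0, 0, 0],
    [0, 0, 0],
    [0, 0, 0],
    [0, 0, 0],
    [0, 0, 0],
    [0, 0, 0],
    [0, 0, 0],
    [0, 0, 0],
    [0, 0, 0],
    [0, 0, 0],
    [0, 0, 0]
  ],
  "dr": [
    [0, 0.13, 0],
    [0, 0.27, 0],
    [0, 0.41, 0],
    [0, 0.55, 0],
    [0, 0.69, 0],
    [0, 0.83, 0],
    [0, 0.95, 0],
    [0, 1.0, 0],
    [0, 1.0, 0],
    [0, 1.0, 0],
    [0, 1.0, 0],
    [0, 1.0, 0]
  ],
  "fingers": [40, 40, 40, 40, 40, 40, 40, 40, 40, 40, 40, 40]
}}

```text
clock: 24.8
ee_pos: [0.5499, 0.1512, 0.2407]
orientation: [0.102, 0.964, 0.027, -0.245]
wrist_force: [0.1, 0.1, -5.1]
grip_width: 0.0568
grip_force: 72.4
```

Emit:
{"method": "drive_tool", "body": {
  "dp": [
    [0, 0, 0],
    [0, 0, 0],
    [0, 0, 0],
    [0, 0, 0],
    [0, 0, 0],
    [0, 0, 0],
    [0, 0, 0],
    [0, 0, 0],
    [0, 0, 0],
    [0, 0, 0]
  ],
  "dr": [
    [0, -0.05, 0],
    [0, -0.13, 0],
    [0, -0.22, 0],
    [0, -0.3, 0],
    [0, -0.37, 0],
    [0, -0.43, 0],
    [0, -0.47, 0],
    [0, -0.49, 0],
    [0, -0.5, 0],
    [0, -0.5, 0]
  ],
  "fingers": [40, 40, 40, 40, 40, 40, 40, 40, 40, 40]
}}

```text
clock: 25.8
ee_pos: [0.5497, 0.1508, 0.2402]
orientation: [0.106, 0.994, 0.001, 0.0]
wrist_force: [-0.5, 0.4, -4.6]
grip_width: 0.0571
grip_force: 72.4
```

```bash
python3 - <<'E'
from h import *; from rig import viewer
mv((.663,-.054,.167),168)
for n in ("scene","side"):
    P=cloud(viewer.get_image(n)); z=P[...,2]
    m=(np.hypot(P[...,0]-.55,P[...,1]-.15)<.075)&(z>.15)&(z<.285)
    # table under not in z range; report box extents
    q=P[m]; print(n,q.min(0).round(3),q.max(0).round(3)); cv2.imwrite(f"pics/{n}2.png",viewer.get_image(n)["img"])
E
```

```text
dp [-153.8, -176.6, 72.8] dr [0.002, 0.0, -0.002] t 25.8 pos [0.5497, 0.1508, 0.2402] w 0.0571 F [-0.55, 0.41, -4.6]
scene [0.494 0.104 0.22 ] [0.612 0.192 0.285]
side [0.487 0.105 0.222] [0.608 0.193 0.284]
```

View pics/side2.png

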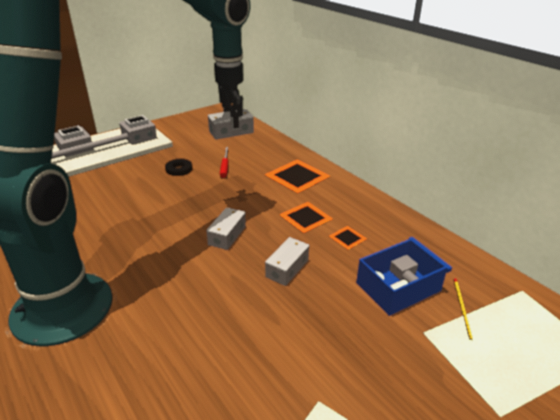

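The side view shows the box held level at (231,123), with the other two boxes and the bystanders undisturbed. Next I move over the middle mat.

Emit:
{"method": "drive_tool", "body": {
  "dp": [
    [-20, -23, 10],
    [-46, -53, 22],
    [-72, -83, 34],
    [-98, -113, 46],
    [-122, -140, 58],
    [-140, -161, 66],
    [-150, -172, 71],
    [-154, -177, 73],
    [-154, -177, 73],
    [-154, -177, 73],
    [-154, -177, 73],
    [-154, -177, 73]
  ],
  "dr": [
    [0.002, 0, 0],
    [0.002, 0, 0],
    [0.002, 0, 0],
    [0.002, 0, 0],
    [0.002, 0, 0],
    [0.002, 0, 0],
    [0.002, 0, 0],
    [0.002, 0, 0],
    [0.002, 0, 0],
    [0.002, 0, 0],
    [0.002, 0, 0],
    [0.002, 0, 0]
  ],
  "fingers": [40, 40, 40, 40, 40, 40, 40, 40, 40, 40, 40, 40]
}}

```text
clock: 27.2
ee_pos: [0.6633, -0.0531, 0.1671]
orientation: [0.105, 0.994, 0.0, 0.0]
wrist_force: [0.6, 0.6, -4.8]
grip_width: 0.057
grip_force: 72.3
```

```bash
python3 - <<'E'
from h import *; from rig import viewer
mv((.663,-.054,.167),168)
for n in ("scene","side"):
    d=viewer.get_image(n); P=cloud(d); z=P[...,2]
    m=(np.hypot(P[...,0]-.663,P[...,1]+.054)<.075)&(z>.1)&(z<.215)
    q=P[m]; print(n,q.min(0).round(3),q.max(0).round(3)); cv2.imwrite(f"pics/{n}3.png",d["img"])
E
```

```text
dp [0.2, -0.9, 0.1] dr [0.0, 0.001, -0.001] t 27.2 pos [0.6633, -0.0531, 0.1671] w 0.057 F [0.57, 0.63, -4.85]
scene [ 0.606 -0.103  0.146] [ 0.726 -0.008  0.215]
side [ 0.599 -0.099  0.149] [ 0.716 -0.012  0.215]
```

View pics/scene3.png

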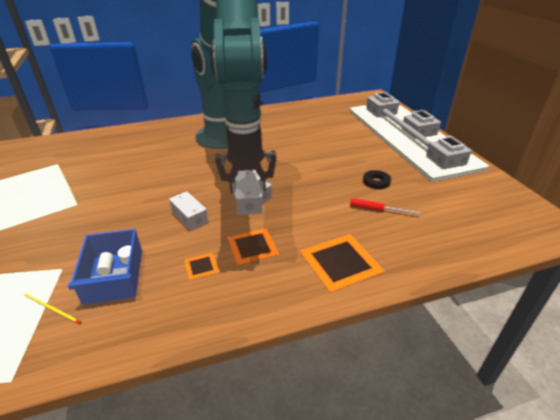

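The scene view shows the box held level at (250,190), above the middle-sized mat at (253,245), with its underside about 0.15 m up.

```bash
python3 -c "
from rig import order; print(order.job_done())"
```

```text
the job is handed in; nothing more can be done
None
```

I handed the job in at 27 s: the leftmost box rattles (its wrist moment changed by 0.094 N m end to end). I rocked it fully end to end more than twice and it is held level, cover up, about 15 cm above the middle-sized mat. The other two boxes were never picked up, since the first one tested was the rattler.

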